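Topple the tube into its storage bay

ROBOT

A 6-joint arm with a two-finger parallel gripper is mounted at the origin on a cart in front of the work surface, level with it; the furniture and walls round the work are solid. World frame = base frame: x ahead of the robot, y to its left, z up, the work surface at z = 0. Lengths are in mm, angles in degrees, forces in N, time in s.
With the tool pointing down it reaches from about 325 to 925 mm from the base axis. Payload 3.1 kg.
Tool frame: the origin (TCP) lies at the very end of the fingers, on their centre line; the grasp point (between the pads) lies grasp_offset behind it (grasp_offset is the distance from the TCP to the grasp point, in mm); z points along the fingers, y is the line along which they close (so a half turn about z gives the same grasp; the last joint's range is limited). The gripper opens to 85 mm and grips with 20 to 120 N. Pads are 22 mm wide; open, the fingers measure 114 mm over their backs; the gripper's body (76 mm by 85 mm) begins 54 mm behind the grasp point. The pads swing forward as they close: fully open they stand 13 mm farther back than shut.
Start: joints at [-75.069, 12.427, 92.441, -0, 75.132, -6.429], TCP at [227.662, -582.073, 231.3] pointing down, gripper open.
Joint ranges: [-157.48, 157.48], [-44.54, 120.13], [17.64, 146.25], [-64.5, 244.5], [7.68, 150.69], [-147.95, 147.95]. Speed limits (degrees/s): [159.86, 159.86, 180, 180, 180, 180].

INTERFACE

Orientations are given as [roll, pitch, yaw] about the fixed x, y, z axes, in that order (R = Rz(yaw) Ry(pitch) Rx(roll)).
In Python, from station import * gives the robot as it stands. Calls block until the motion is done:
- goto(position, orientation): joint-space move of the TCP to a pose.
- move_l(position, attitude=None, speed=150): straight line of the TCP; attitude=None keeps the orientation; speed is the mean speed in mm/s.
- move_j(angles): joint-space move.
- grip(opening, squeeze=None): finger opening in mm; squeeze is the grip in N (None keeps the last); returns when the fingers have stopped.
- wait(seconds).
- solve_ik(position, orientation): joint angles nearest the present ones, or None.
- get_obs(): the state.
- get_image(name): name is "scene" or "top" or "wrist"; returns the picture (420x560x3 uint8, red, green, blue); there is no depth.
- get_calibration(name): a dict with "fx", "fy", "cx", "cy" (pixels), "R" (3x3) and "t" (3): a world point X has camera coordinates R X + t; the wrist camera has in their place "mount" (4x4, takes a point from camera to tool coordinates, whose origin is the TCP and whose axes are the flange's). Camera axes: x right, y down, z forward; pixel columns grow to the right and rows downward; lengths in mm; the calibration is good to about 2 mm. The wrist camera is an equidistant fisheye: a pixel r from the principal point sees the ray r / f radians off the axis. A picture is of the moment at which its call begins: read the wrist's pose just before it. get_calibration takes no time and is no camera call.
A pose or a line that the arm cannot do raises Unreachable and nothing moves.
- sign_off(): hands the job in; it is judged then, once.
Trained networks look in the newest picture that a camera, given by its name, has taken for a name from the list of things; names that differ only in an ending like _2 or _b are one class to them, and where a whole thing is asked for, a point or a joint stands for the part that bears it (a point fixed in the world has none). Each returns a list of dicts, best first, with "score" (0 to 1); they miss things now and then, are a little off and sometimes report something else, mostly with a low value. They report only what shows in the picture. A call takes as long as a camera call. They do not tell look-alikes from the thing itself.
- spot_in(name, camera): "extent" ([centre column, centre row, width, height] in pixels, round what is visible of it).
- regions_of(name, camera): "region" (420x560 bool, what is visible of it) and "extent" ([centre column, centre row, width, height] in pixels, round what is visible of it).
The state is a dict: "t": time; "joint_pos": joint angles; "qvel": joint speeds; "effort": joint torques, N m; "tcp_pos": TCP position; "ee_rot": TCP orientation; "wrist_force": force on the tool from outside, world axes, zero at the start; "moment": the same for the moment, N m; "grip_width": finger opening in mm; "grip_force": force on a finger pad.
Only numpy, scipy, OpenCV 4.12 (cv2) and the standard library are available. Lean on these libraries where they do the work, as an engineer would, in place of code of your own. Each camera call takes 0.05 s, during which the arm holds its last target. There are 200 camera calls.

TASK

Put the standing squeeze tube away by pushing only: push it high up where it stands so that it topples and falls by itself into the open mouth of the low white three-sided bay in front of it, then push its bottom end along the worktop until its head rests against the bay's end wall. Do not lower it by hand, lift or carry it, or slide it along upright, and leave the things round the bay where they are.

Things in the scene. Friction and masses are not known exactly. Their poses are not given: they have to be found in the camera images.
- tube: White squeeze tube, 82 g, 182 mm tall, standing upright on its cap on the worktop 65 to 85 mm outside the bay's mouth. The origin is the centre of its underside (its bottom end), z runs up the tube towards its head. The cap is round, 33 mm across; the head is a flat crimp 51 mm wide along the tube's y, 4 mm thick in x. Its own x points along the bay's x within 9 degrees. Topples past about 10 degrees; lying, its cap end is 33 mm high.
- tube_head (a point): The middle of the tube's head end, 182 mm from the tube origin along the tube's z.
- bay: Low white bay fixed to the worktop: two side walls and an end wall, 18 mm high, 7 mm thick, round a dark liner flush with the worktop (no step). Open toward the tube. Origin: middle of the open mouth; x points into the bay, to the end wall (roughly the robot's left, +y, within 25 degrees); y across. Inside 110 mm wide (y -55 to +55), 175 mm long, so 7 mm of the stored tube stay outside.
- peg: Clothes peg lying beside the bay, 15 x 72 x 12 mm; origin at the centre of its underside. Leave it.
- pod_2: Second coffee pod, on the far side of the bay, 37 mm wide, 29 mm high; origin at the centre of its underside. Leave it.
- pod: Coffee pod beside the bay, 37 mm wide, 29 mm high; origin at the centre of its underside. Leave it.
- tape: Roll of tape lying flat beside the bay, 92 x 90 x 48 mm; origin at the centre of its underside. Leave it.
- mug_dark: Dark and white mug, 82 x 114 x 97 mm, away on the left; origin at the centre of its underside. Leave it.
- mug_white: White mug, 78 x 110 x 97 mm, away on the right; origin at the centre of its underside. Leave it.
- notebook: Closed notebook, 148 x 109 x 14 mm, lying at the front on the right; origin at the centre of its underside. Leave it.
There are look-alikes about, which are no part of the job. Of the things that look like the tube, take the one that is farthest to the robot's right at the start.

How it is judged (in metres and radians):
On the way, in this order (a step that is already met when the one before it is completed fails the run):
1. the tube is falling over by itself, not touched by the fingers (angle between tube's own z axis and vertical between 0.6 and 1.25 rad and contact force between the fingers and tube below 0.1 N), for 0.02 s.
2. the tube has toppled and lies with its head inside the bay, not yet at the end wall (angle between tube's own z axis and vertical above 1.3 rad and x of tube_head in the frame of bay between 0.07 and 0.155 m and y of tube_head in the frame of bay between -0.055 and 0.055 m), for 0.2 s.
3. the lying tube has been pushed home, its head at the end wall (x of tube_head in the frame of bay above 0.161 m), for 0.1 s.
At the end, for the whole second after the job is handed in: The tube lies flat between the bay's side walls with its head within 14 mm of the end wall (measured along the bay), its bottom end and head both within the bay's 110 mm width, and is at rest (angle between tube's own z axis and vertical between 1.4 and 1.75 rad and x of tube_head in the frame of bay above 0.161 m and y of tube_head in the frame of bay between -0.055 and 0.055 m and y of tube in the frame of bay between -0.055 and 0.055 m and height (world z) of tube_head below 0.03 m and linear speed of tube below 0.02 m/s); the robot touches nothing.
It fails at once if the tube is lifted: its bottom end rises more than 35 mm above the worktop (height (world z) of tube above 0.035 m).
It fails at once if the upright tube is slid or carried more than 30 mm instead of toppled where it stands (angle between tube's own z axis and vertical below 0.5 rad and distance of tube from where it was at the start of the episode above 0.03 m).
It fails at once if the lying tube is picked up by its head (head more than 70 mm up while its bottom end lies at or inside the mouth) (x of tube in the frame of bay above -0.03 m and height (world z) of tube_head above 0.07 m).
It fails at once if a bystander is moved more than 20 mm (distance of any of peg, pod_2, pod, tape, mug_dark, mug_white, notebook from where it was at the start of the episode above 0.02 m).
It also fails if it takes over 42 s, if anything falls off the work surface, if the arm or the gripper's body presses on something with over 40 N, if the wrist force passes 120 N, or if a joint passes its speed limit or range.

## Working session

There is one attempt and no reset: what is moved stays moved. The work goes in short steps, each a Python script; the robot and the scene stay as the last script left them, time stands still between calls to the robot, and variables do not carry over. Pictures are saved under pics/ and viewed, at most 10 in all, crops included, and the job is handed in when it is done.

```bash
mkdir -p pics; cat > h.py <<'E'
from station import *
import numpy as np, cv2
def save(im,n): cv2.imwrite(f'pics/{n}.png',im[...,::-1])
def cal(n):
    c=get_calibration(n); return np.array([[c['fx'],0,c['cx']],[0,c['fy'],c['cy']],[0,0,1]]),np.array(c['R']),np.array(c['t']).ravel()
def ray(n,uv):
    K,R,t=cal(n); d=R.T@np.linalg.inv(K)@np.array([uv[0],uv[1],1]); return -R.T@t,d/np.linalg.norm(d)
def onz(n,uv,z=0):
    o,d=ray(n,uv); return o+d*(z-o[2])/d[2]
def tri(a,ua,b,ub):
    o1,d1=ray(a,ua);o2,d2=ray(b,ub)
    s=np.linalg.lstsq(np.c_[d1,-d2],o2-o1,rcond=None)[0]
    p,q=o1+s[0]*d1,o2+s[1]*d2; return (p+q)/2,np.linalg.norm(p-q)
def proj(n,X):
    K,R,t=cal(n); p=K@(R@np.array(X)+t); return p[:2]/p[2]
E
python3 - <<'E'
from h import *
a=get_image('scene');b=get_image('top')
save(a,'s0');save(b,'t0')
save(np.hstack([cv2.resize(a,(400,300)),cv2.resize(b,(400,300))]),'x')
for n in('tube','bay','peg','pod','tape','mug_white'):
  for c in('scene','top'):
    print(n,c,[(round(r['score'],2),np.round(r['extent']).astype(int).tolist()) for r in spot_in(n,c)])
for c in('scene','top'): print(c,-cal(c)[1].T@cal(c)[2])
o=get_obs();print(o['t'],o['ee_rot'],get_calibration('wrist')['mount'])
import station;print(getattr(station,'grasp_offset',None))
E
```

```text
tube scene [(0.82, [304, 209, 18, 56]), (0.8, [231, 270, 20, 67]), (0.8, [280, 271, 17, 67]), (0.6, [220, 249, 19, 62])]
tube top [(0.59, [189, 246, 20, 13]), (0.55, [200, 208, 18, 11]), (0.55, [216, 265, 14, 12])]
bay scene [(0.71, [278, 261, 67, 35]), (0.4, [348, 188, 8, 24])]
bay top [(0.66, [251, 215, 66, 55])]
peg scene []
peg top [(0.38, [248, 176, 14, 15])]
pod scene [(0.59, [306, 210, 20, 57]), (0.45, [295, 275, 10, 20])]
pod top [(0.64, [223, 184, 13, 13])]
tape scene [(0.4, [186, 289, 40, 48])]
tape top [(0.79, [285, 246, 32, 24])]
mug_white scene [(0.51, [347, 190, 5, 23])]
mug_white top [(0.85, [388, 173, 29, 29]), (0.59, [299, 195, 10, 16])]
scene [-425.42347048  735.97412635  747.52684169]
top [ 402.76092296  -13.86265317 1349.28988696]
0.7 [1.79994030e+02 3.07336392e-03 2.13625021e+01] [[ 1.48971767e-04 -9.57704645e-01 -2.87753004e-01  7.28190980e+01]
 [ 9.99999987e-01  1.25916827e-04  9.86284580e-05  1.65086084e-01]
 [-5.82239871e-05 -2.87753015e-01  9.57704651e-01 -1.42586846e+02]
 [ 0.00000000e+00  0.00000000e+00  0.00000000e+00  1.00000000e+00]]
18.700000000000003
```

View pics/s0.png

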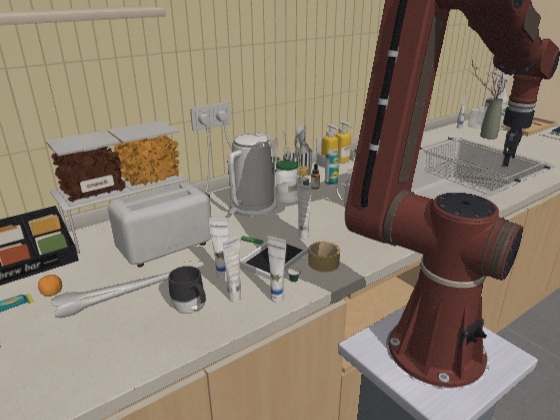

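View pics/t0.png

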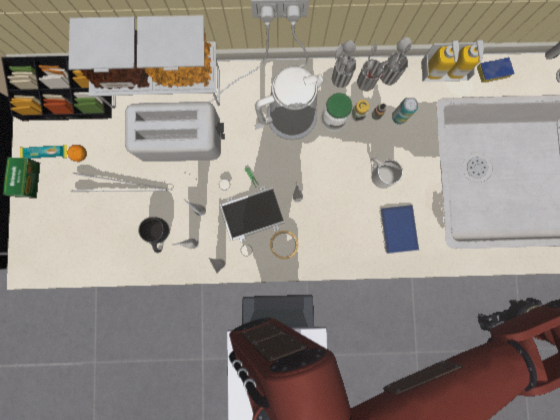

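Tube-like objects in the top view are at (200,208), (189,243), (217,265) and (298,190). In the scene view they are at (220,249), (231,270), (280,271) and (304,209). The robot's right is image right in the top view, so the target is the one at top (298,190) / scene (304,209), which stands outside the bay's right-hand mouth. I'll check this in a close crop.

```bash
python3 - <<'E'
from h import *
a=cv2.imread('pics/s0.png');b=cv2.imread('pics/t0.png')
A=cv2.resize(a[165:285,235:355],(400,400),interpolation=cv2.INTER_CUBIC)
B=cv2.resize(b[160:260,210:310],(400,400),interpolation=cv2.INTER_CUBIC)
cv2.imwrite('pics/c0.png',np.hstack([A,B]))
get_image('top');get_image('scene')
for n in ('bay','tube'):
  for c in('top','scene'):
    for r in regions_of(n,c):
      m=r['region'].astype(np.uint8); q=cv2.findContours(m,0,1)[0]; q=max(q,key=len)
      print(n,c,round(r['score'],2),cv2.minAreaRect(q),np.round(r['extent']))
      if n=='bay' and c=='top': 
        bx=cv2.boxPoints(cv2.minAreaRect(q)); print([onz(c,p,18).round().tolist() for p in bx])
E
```

```text
bay scene 0.73 ((254.1310577392578, 262.0724792480469), (36.20783615112305, 28.816783905029297), 85.2363510131836) [276. 257.  69.  45.]
tube top 0.7 ((217.5, 265.5), (11.0, 13.0), 90.0) [217. 266.  16.  13.]
tube top 0.52 ((188.0, 243.5), (9.0, 18.0), 90.0) [190. 245.  23.  11.]
tube top 0.23 ((246.0, 250.5), (9.0, 10.0), 90.0) [247. 250.  14.   6.]
tube scene 0.97 ((304.8874816894531, 210.85586547851562), (54.24877166748047, 13.902311325073242), 87.56334686279297) [305. 210.  16.  56.]
tube scene 0.86 ((218.0, 248.5), (61.0, 18.0), 90.0) [221. 248.  20.  60.]
tube scene 0.81 ((231.90126037597656, 269.56201171875), (64.98699951171875, 15.456908226013184), 88.85424041748047) [231. 270.  19.  69.]
tube scene 0.73 ((277.0, 269.5), (65.0, 18.0), 90.0) [278. 270.  19.  65.]
```

View pics/c0.png

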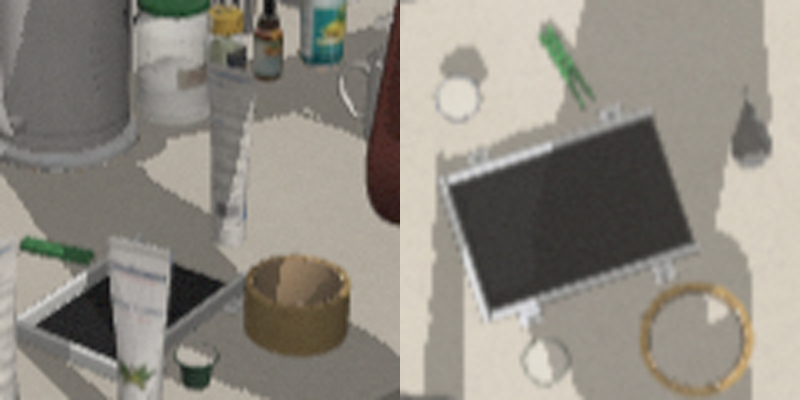

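```bash
python3 - <<'E'
from h import *
b=cv2.imread('pics/t0.png')
g=b.max(2); m=np.zeros_like(g); m[180:245,215:295]=(g[180:245,215:295]<85)
n,l,s,_=cv2.connectedComponentsWithStats(m,connectivity=4); k=1+s[1:,4].argmax()
c=max(cv2.findContours((l==k).astype(np.uint8),0,1)[0],key=len)
P=cv2.boxPoints(cv2.minAreaRect(c)); print(P)
W=np.array([onz('top',p,0)[:2] for p in P]);print(W.round(1),np.linalg.norm(W-np.roll(W,-1,0),axis=1))
print('nadir',proj('top',[402,-14,0]))
base=onz('scene',(304,236.5),0);print('base',base,proj('top',base))
for h in([-1],):
  for u in((297,184),(298,190),(298,197)): print(tri('scene',(304.6,184.5),'top',u),tri('scene',(304,236.5),'top',u))
for u in ((223,184),(247,250),(285,245)): print(onz('top',u,29))
for u in((248,176),): print('peg',onz('top',u,12))
E
```

```text
[[222.00003 205.99998]
 [272.40002 189.2    ]
 [282.7     220.09999]
 [232.30002 236.89998]]
[[551.7 169. ]
 [603.    1.7]
 [499.6 -29.4]
 [449.2 136.8]] [175.0069214  107.96598375 173.6803346  107.42682935]
nadir [278.83245922 250.10727733]
base [573.14452335 -83.85548532   0.        ] [298.53611503 197.44075584]
(array([583.25833571, -78.28096771, 180.18890886]), np.float64(18.455014815585248)) (array([610.12794206, -93.21401321, -18.46797114]), np.float64(32.57356179384049))
(array([569.46044663, -75.43286957, 185.09173284]), np.float64(5.335736131594912)) (array([593.86620018, -89.83231169, -10.81120577]), np.float64(17.095816157540042))
(array([552.54881624, -69.68002874, 192.05681701]), np.float64(7.212869089108218)) (array([ 5.73897871e+02, -8.29928299e+01,  4.88133888e-02]), np.float64(2.2926462579170868))
[620.07687846 160.92129007  29.        ]
[405.23169758  87.42300015  29.        ]
[417.67439382 -34.13420489  29.        ]
peg [647.24717326  80.67614174  12.        ]
```

Bay liner measures 175 × 108, which matches the text. The mouth is at about (551,-14) with its axis about 16.9° off +y. The tube base is near (573,-84), so bay x ≈ -73 and y ≈ 0, which also matches. I'll move behind it and look with the wrist camera.

```bash
cat >> h.py <<'E'
O=np.array([551.3,-13.9]);ex=np.array([-.2913,.9566]);ey=np.array([-.9566,-.2913])
def B(x,y,z): return [*(O+x*ex+y*ey),z]
def inb(p): d=np.array(p)[:2]-O; return np.array([d@ex,d@ey])
RPY=[180,0,106.9]
from scipy.spatial.transform import Rotation as Ro
def wray(ob,uv):
    c=get_calibration('wrist');M=np.array(c['mount'])
    v=np.array([(uv[0]-c['cx'])/c['fx'],(uv[1]-c['cy'])/c['fy']]);th=np.hypot(*v)
    d=np.array([*(v/th*np.sin(th)),np.cos(th)])
    R=Ro.from_euler('xyz',ob['ee_rot'],degrees=True).as_matrix()
    return R@M[:3,3]+np.array(ob['tcp_pos']),R@M[:3,:3]@d
def wonz(ob,uv,z=0):
    o,d=wray(ob,uv);return o+d*(z-o[2])/d[2]
E
python3 - <<'E'
from h import *
import json
goto(B(-150,0,260),RPY); grip(0)
for i,p in enumerate([(-150,0,260),(-150,-50,260)]):
  if i: move_l(B(*p))
  ob=get_obs(); im=get_image('wrist'); save(im,f'w{i}')
  json.dump({k:list(map(float,ob[k])) for k in('tcp_pos','ee_rot')},open(f'w{i}.json','w'))
  for r in regions_of('tube','wrist'): print(round(r['score'],2),np.round(r['extent']))
  print(ob['t'],np.round(ob['tcp_pos']),np.round(ob['ee_rot'],1))
save(np.hstack([cv2.resize(cv2.imread(f'pics/w{i}.png')[...,::-1],(400,300)) for i in(0,1)]),'ww')
E
```

```text
0.77 [280. 104.  67.  28.]
3.7917 [ 595. -157.  260.] [-180.    -0.   106.9]
0.96 [211. 105.  73.  25.]
4.375 [ 642. -143.  260.] [-179.9   -0.   106.9]
```

View pics/ww.png

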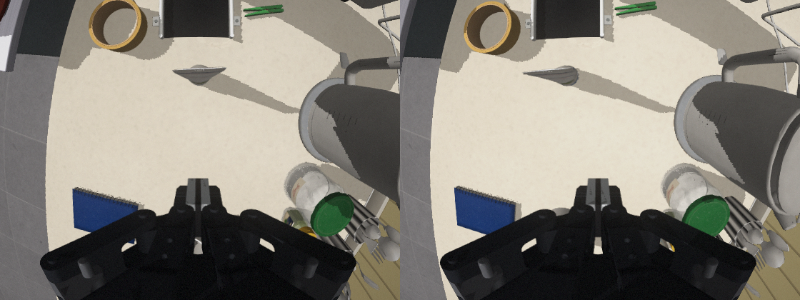

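Both wrist views show the tube standing alone. Its crimp runs (242,101)–(315,98) in the first view and (171,101)–(249,94) in the second, with the bay mouth directly above it and the kettle off to the right. It is the one beside the mouth, so the choice holds.

```bash
python3 - <<'E'
from h import *
import json
w=[json.load(open(f'w{i}.json')) for i in(0,1)]
a=wray(w[0],(278.5,99.5));b=wray(w[1],(210,98))
s=np.linalg.lstsq(np.c_[a[1],-b[1]],b[0]-a[0],rcond=None)[0];p=a[0]+s[0]*a[1];q=b[0]+s[1]*b[1];print('head',p,q,inb((p+q)/2))
for i,U in((0,[(242,101),(315,98),(278.5,99.5)]),(1,[(171,101),(249,94),(210,98)])):
  print([inb(wonz(w[i],u,182)).round(1).tolist() for u in U])
print('mouth corners',[inb(wonz(w[0],u,0)).round(1).tolist() for u in((225,52),(331,52))])
print('cap',inb(wonz(w[0],(277,114),5)),inb(wonz(w[1],(566*1.4-560,116),5)))
E
```

```text
head [571.82114979 -78.72514742 166.50885582] [571.23791765 -76.44097602 166.59698074] [-66.81208001  -0.80069608]
[[-69.3, 23.8], [-67.2, -25.1], [-68.6, -0.7]]
[[-66.8, 23.9], [-64.5, -30.6], [-66.4, -4.0]]
mouth corners [[-0.5, 63.7], [-0.4, -65.9]]
cap [-79.7192103    0.21419967] [-81.24403732   5.0074938 ]
```

```bash
python3 - <<'E'
from h import *
move_l(B(-125,-1,260));move_l(B(-125,-1,150))
move_l(B(-95,-1,150),speed=80)
move_l(B(-38,-1,150),speed=110)
f=get_obs()['wrist_force'];move_l(B(-100,-1,150),speed=150)
wait(.5);print(f,get_obs()['t'])
ob=get_obs();im=get_image('wrist');R=regions_of('tube','wrist')
move_l(B(-150,0,260));ob=get_obs();im=get_image('wrist');save(im,'w2')
import json;json.dump({k:list(map(float,ob[k])) for k in('tcp_pos','ee_rot')},open('w2.json','w'))
save(np.hstack([cv2.resize(im,(400,300)),cv2.resize(get_image('top')[160:260,210:310],(300,300))]),'v2')
E
```

```text
[-0.06817033  0.10908338  0.38549809] 8.1333
```

View pics/v2.png

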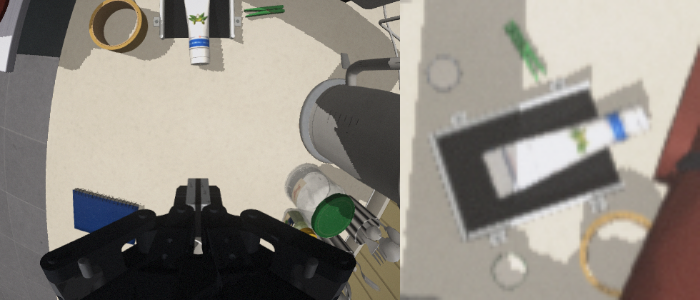

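The tube has toppled into the bay: its cap end is at top (293,199) just outside the mouth, and its head is at about (241,218), short of the end wall.

```bash
python3 - <<'E'
from h import *
import json
w=json.load(open('w2.json'))
print('cap wrist',inb(wonz(w,(280,91),5)),inb(wonz(w,(280,88),16)),'cap top',inb(onz('top',(292.7,199.3),16)),'head',inb(onz('top',(241.3,218.3),15)))
E
```

```text
cap wrist [-50.54442512  -2.26668866] [-47.6883277  -2.1789164] cap top [-51.8682474    0.91251723] head [126.28655252   6.66115344]
```

```bash
python3 - <<'E'
from h import *
import json
move_l(B(-105,-.5,60));move_l(B(-105,-.5,9),speed=80)
f0=np.array(get_obs()['wrist_force'])
move_l(B(-75,-.5,9),speed=60)
x=-75
while x<-25:
  x+=5; move_l(B(x,-.5,9),speed=40)
  f=(np.array(get_obs()['wrist_force'])-f0)[:2]@ex; print(x,round(f,2))
  if f<-8: break
move_l(B(-105,-.5,9));move_l(B(-150,0,260))
ob=get_obs();im=get_image('wrist');save(im,'w3');print(ob['t'])
json.dump({k:list(map(float,ob[k])) for k in('tcp_pos','ee_rot')},open('w3.json','w'))
t=get_image('top');save(t,'t3')
save(np.hstack([cv2.resize(im[:160,180:380],(375,300)),cv2.resize(t[165:245,215:305],(400,356),interpolation=cv2.INTER_CUBIC)[:300]]),'v3')
E
```

```text
-70 -0.28
-65 -0.01
-60 -0.04
-55 -0.46
-50 0.21
-45 0.17
-40 -0.19
-35 0.05
-30 0.12
-25 -0.11
17.525
```

View pics/v3.png

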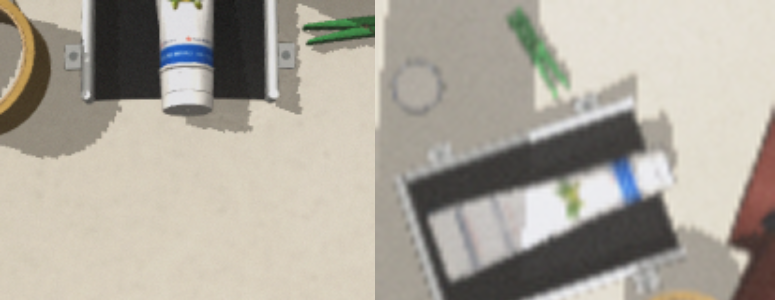

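```bash
python3 - <<'E'
from h import *
import json
w=json.load(open('w3.json'))
print('cap',inb(wonz(w,(279.7,60.8),5)),inb(wonz(w,(279.7,59),16)),'top',inb(onz('top',(281.8,202.8),16)),'head',inb(onz('top',(229.6,220.7),12)),'mouth',inb(wonz(w,(226,52.5),0)))
E
```

```text
cap [-13.48434306  -2.04528117] [-13.04415449  -1.96834921] top [-14.48665159   0.51328252] head [164.93636492   1.71520516] mouth [-0.55662508 63.3240262 ]
```

The head is at about 165–168 mm. I'll push gently until it touches the end wall.

```bash
python3 - <<'E'
from h import *
import json
move_l(B(-105,0,60));move_l(B(-105,0,9),speed=80)
move_l(B(-30,0,9),speed=80);wait(.2)
f0=np.array(get_obs()['wrist_force']);x=-26
while x<-14:
  x+=1; move_l(B(x,0,9),speed=20); wait(.1)
  f=(np.array(get_obs()['wrist_force'])-f0)[:2]@ex; print(x,round(f,2))
  if f<-2: break
move_l(B(-105,0,9));move_l(B(-150,0,260))
ob=get_obs();im=get_image('wrist');save(im,'w4');print(ob['t'])
json.dump({k:list(map(float,ob[k])) for k in('tcp_pos','ee_rot')},open('w4.json','w'))
t=get_image('top');save(t,'t4')
save(np.hstack([cv2.resize(im[:160,180:380],(375,300)),cv2.resize(t[165:245,215:305],(400,356),interpolation=cv2.INTER_CUBIC)[:300]]),'v4')
E
```

```text
-25 1.09
-24 0.13
-23 0.32
-22 -0.93
-21 0.58
-20 0.29
-19 -0.08
-18 -0.67
-17 -1.88
-16 -4.66
27.45
```

View pics/v4.png

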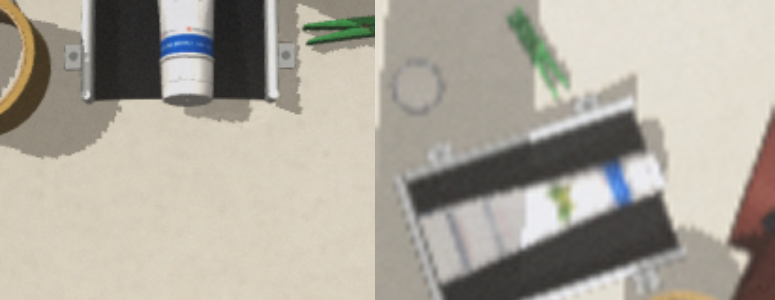

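The force rose to 4.7 N on wall contact. The picture shows the head against the end wall at (425,250), the cap at the mouth, and the peg and tape where they were.

```bash
python3 -c "
from station import *
print(sign_off())"
```

```text
the job is handed in; nothing more can be done
None
```

The tube was toppled by one high push, fell into the bay and was pushed along the worktop until its head met the end wall; the bystanders in view (peg, tape) stayed put, and the job was handed in at about 27 s of the 42 s allowed, with no verdict returned.

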